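# Third hand: press the fuse panel into its box

## Task

Draw the cream fuse panel (the taller plate, with the red line) up out of the wooden rack, slide it down into the slot of the grey fuse box, either way round, and press it down on the sprung brass bar with a steady push of about 11 N, which brings the red line level with the box's rim. You are the third hand for someone who will drive its screws: keep it gripped and pressed steadily for about two seconds and finish still holding and pressing it, without letting go. Do not push the bar right down to its bottom stop, and leave the grey blank plate and everything else on the shelf where it is.

Things in the scene. Friction and masses are not known exactly. Their poses are not given: they have to be found in the camera images.
- fuse_panel: Cream upright plate to fit: 10 mm thick (x), 110 wide (y), 120 high (z), 0.10-0.20 kg. Origin: centre of its underside, z up. A 3 mm red line runs round it 54 mm above the underside. Its +x face has two black fuse holders 14 mm proud, 26 wide, centred at y = +-36, from 72 to 96 mm up; the middle 46 mm of both faces is free for fingers. It starts standing in one of the rack's slots.
- blank_plate: Plain grey blank plate 10 x 110 x 85 mm high standing in the rack's other slot; same origin and axes as the fuse panel. Leave it.
- rack: Fixed wooden rack 130 (x) x 140 (y) x 45 mm high, origin at the centre of its underside. Two slots along its y, 13 mm wide, 114 mm long, at x = -42 and +42 mm; slot floors 8 mm above the shelf, slot walls up to 45 mm.
- fusebox: Fixed grey plastic box, open on top, 90 (x) x 150 (y) x 80 mm high; origin: centre of its underside on the shelf, z up. A vertical slot along its y through its centre, 13 mm wide (x) and 114 long (y), is formed by ribs at both ends; in its top 14 mm it flares to about 27 mm wide and 123 long. The brass bar lies in the slot.
- slot_mouth (a point): Centre of the slot's mouth, level with the box's rim; axes as the fuse box.
- contact_bar: Brass bar inside the box, 16 x 84 x 8 mm; origin: centre of its TOP face, axes as the box. At rest its top is 40 mm above the shelf (40 below the rim). Sprung, moves straight down: yields from about 2.6 N, then 0.6 N per mm: 7 N at 7.3 mm down, 11 N at 14 mm (top 26 mm above the shelf), 15 N at 20.7 mm; hard bottom stop at 26 mm.
- bulb: Clear filament bulb standing in a white porcelain lampholder, 70 mm across, 127 mm high; origin under its centre. Leave it.
- ceiling_rose: White ceramic ceiling rose, 80 mm across, 36 mm high; origin under its centre. Leave it.
- fuse_holder: Loose small black fuse holder, 60 x 26 x 29 mm; origin under its centre. Leave it.
- pliers: Chrome pliers lying flat, about 190 mm long along their x, 58 mm wide, 14 mm high. Leave them.
- screwdriver: Screwdriver lying on the shelf along its x. Leave it.
- screw_tin: Open tin of screws, 90 x 70 x 30 mm; origin under its centre. Leave it.

How it is judged:
By the outcome, as a careful person would: the job done as asked, in the order asked, and still so for the second after the job is handed in, while the arm keeps its last pose, push and grip.
It also fails if it takes over 51 s, if anything falls off the work surface, if the arm or the gripper's body presses on something with over 40 N, if the wrist force passes 120 N, or if a joint passes its speed limit or range.

## Robot

A 6-joint arm with a two-finger parallel gripper is mounted at the origin on the work surface. World frame = base frame: x ahead of the robot, y to its left, z up, the work surface at z = 0. Lengths are in m, angles in rad, forces in N, time in s.
With the tool pointing down it reaches from about 0.325 to 0.75 m from the base axis. Payload 7.6 kg.
Tool frame: the origin (TCP) lies at the very end of the fingers, on their centre line; the grasp point (between the pads) lies 19 mm behind it; z points along the fingers, y is the line along which they close (so a half turn about z gives the same grasp; the last joint's range is limited). The gripper opens to 85 mm and grips with 20 to 120 N. Pads are 22 mm wide; open, the fingers measure 114 mm over their backs; the gripper's body (76 mm by 85 mm) begins 54 mm behind the grasp point. The pads swing forward as they close: fully open they stand 13 mm farther back than shut.
Start: joints at [1.047, 0.052, 1.401, -0, 1.689, -0.07], TCP at [0.23, 0.472, 0.231] pointing down, gripper open.
Joint ranges: [-2.9, 2.9], [-0.91, 2.17], [0.12, 2.37], [-1.06, 4.2], [0.26, 2.73], [-2.93, 2.93]. Speed limits (rad/s): [2.57, 2.57, 3.01, 3.14, 3.14, 3.14].

## Interface

Orientations are given as a rotation vector (axis times angle).
In Python, from bench import r gives the robot as it stands. The module is installed in compiled form; this text tells all that it offers.
- The arm moves only by the tool jog_arm, never from a script. Its argument "targets" is a list that holds one entry, the list of rows, each a list of 4 numbers: the shift along the tool's x, y, z in m, then the turn about the tool's z in degrees. In form: [[[tx, ty, tz, roll], ...]]. A call has 1 to 12 rows; each row is the pose to reach, as a shift and turn from the pose commanded when the call began, along the tool's axes at that moment; what a row does not reach only later rows make up. A row lasts 1/12 s, in which the tool goes at most 41.7 mm and 7.16 degrees, less where a joint would pass 70% of its speed; a pose out of reach is approached as far as the arm can. A call with a gripper value outside its range is refused whole. "gripper" is the gripper command: -1 is shut, 1 is fully open, values between are in proportion, set as the call begins (left out, the last holds). The fingers move at their own pace and stop on an object; "squeeze" is the grip in N (left out, the last holds). Time passes only in rows, so rows that repeat a pose let the fingers close. It gives the time, the measured TCP pose, the force, the opening and the grip force at its end, in the units of the state.
- r.observe(): the state, without advancing time (a new reading comes with each control period).
- r.get_image(name): name is "scene" or "top" or "wrist"; returns a dict with "pixels" (400x640x3 uint8, red, green, blue), "depth" (400x640 float32, m along the optical axis (not along the pixel's ray), 0 where there is no reading), "fov_y" (degrees; the focal length in pixels is half the picture's height over the tangent of half this angle, whatever the lens; pixels are square), "cx", "cy" (the principal point, pixels), "R" (3x3) and "t" (3): a world point X has camera coordinates R X + t. Camera axes: x right, y down, z forward; pixel columns grow to the right and rows downward; lengths in m; the calibration is good to about 2 mm. The wrist camera is an equidistant fisheye: a pixel r from the principal point sees the ray r / f radians off the axis. A picture is of the moment at which its call begins.
- r.sign_off(): hands the job in; it is judged then, once.
The state is a dict: "time_s": time; "q": joint angles; "qd": joint speeds; "tau": joint torques, N m; "tcp_pos": TCP position; "orientation": TCP orientation; "force": force on the tool from outside, world axes, zero at the start; "moment": the same for the moment, N m; "finger_gap": finger opening in m; "finger_force": force on a finger pad.
Only numpy, scipy, OpenCV 4.12 (cv2) and the standard library are available. Lean on these libraries where they do the work, as an engineer would, in place of code of your own. Each camera call takes 0.05 s, during which the arm holds its last target. There are 200 camera calls.

## Working session

There is one attempt and no reset: what is moved stays moved. The work goes in short steps, Python scripts to look and compute and a tool call to move; the robot and the scene stay as the last step left them, time stands still between calls to the robot, and variables do not carry over. Pictures are saved under pics/ and viewed, at most 10 in all, crops included, and the job is handed in when it is done.

Besides the shell and the picture viewer there is one more tool, called after "Request:" as name([rows], argument=value, ...), one row to a line, values as JSON. jog_arm: Moves the arm, as the interface text tells. Its arguments: {"type":"object","properties":{"targets":{"type":"array","items":{"type":"array","items":{"type":"array","items":{"type":"number"}}}},"gripper":{"type":"number"},"squeeze":{"type":"number"}},"required":["targets"]}

```bash
mkdir -p pics; cat > h.py <<'E'
import numpy as np,cv2
from bench import r
def grab(n,f):
    im=r.get_image(n); cv2.imwrite(f'pics/{f}.png',im['pixels'][:,:,::-1]); np.savez(f'pics/{f}.npz',**im); return im
def cloud(im):
    f=200/np.tan(np.radians(im['fov_y'])/2); v,u=np.mgrid[0:400,0:640]; d=im['depth']
    P=np.stack([(u-im['cx'])/f*d,(v-im['cy'])/f*d,d],-1)
    return (P-im['t'])@im['R']
E
python3 - <<'E'
from h import *
print(r.observe())
grab('top','top0');grab('scene','sc0')
E
```

```text
{'time_s': 0.0, 'q': array([ 1.04672846e+00,  5.28269768e-02,  1.40172249e+00, -1.84213486e-06,
        1.68860120e+00, -7.03126773e-02]), 'qd': array([-6.57973442e-05, -1.66654804e-04,  1.51959499e-03,  1.00884383e-03,
        1.12780337e-03, -1.94493154e-03]), 'tau': array([ 5.18504919e-05, -3.81660962e+01, -3.60196209e+01, -8.07908646e-05,
        6.06561225e-03,  9.88563215e-06]), 'tcp_pos': array([0.22996577, 0.47162031, 0.23047868]), 'orientation': array([-7.06555934e-01, -3.06064081e+00,  2.34054409e-03]), 'force': array([-0.24626287, -0.21249982,  0.02336426]), 'moment': array([-0.05363366, -0.00652731, -0.04264505]), 'finger_force': 0.0, 'finger_gap': 0.08534040547710868}
```

View pics/top0.png

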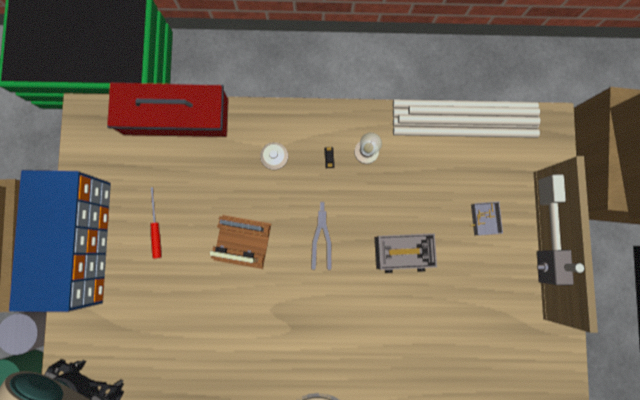

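View pics/sc0.png

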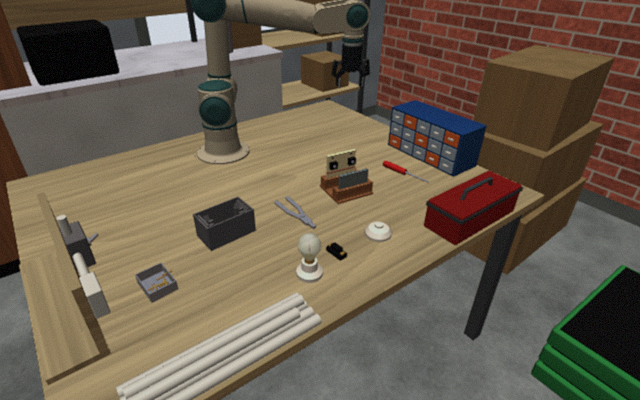

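The top view shows the rack at about (241,243) with the cream panel on its near side at (232,256), its fuse holders toward the grey blank. The fuse box is at (405,252). The lamp, rose, pliers, tin and screwdriver are all clear of the route.

```bash
python3 - <<'E'
from h import *
im=dict(np.load('pics/top0.npz')); P=cloud(im); px=im['pixels'].astype(int)
def rect(m,n):
    q=P[m]; c,s,a=cv2.minAreaRect((q[:,:2]*1000).astype(np.float32)); print(n,m.sum(),np.round(c,1),np.round(s,1),round(a,2),'z',np.percentile(q[:,2],[5,50,95]).round(4))
def box(u0,u1,v0,v1):
    m=np.zeros((400,640),bool); m[v0:v1,u0:u1]=1; return m
Z=P[...,2]; d=im['depth']>0
B=box(200,285,205,280); rect(B&d&(abs(Z-.045)<.004),'racktop'); rect(B&d&(abs(Z-.128)<.005),'panel top'); rect(B&d&(abs(Z-.093)<.004),'z93')
cream=B&d&(px.min(-1)>150)&(Z>.1); rect(cream,'cream')
C=box(365,445,225,280); rect(C&d&(abs(Z-.08)<.004),'boxrim'); 
br=C&d&(px[...,0]-px[...,2]>50)&(Z>.02); rect(br,'bar')
im2=dict(np.load('pics/sc0.npz')); Q=cloud(im2); P=Q;Z=Q[...,2];d=im2['depth']>0
B=box(310,385,140,210); rect(B&d&(abs(Z-.128)<.004),'S panel top'); rect(B&d&(abs(Z-.045)<.003),'S rack')
C=box(180,270,190,255); rect(C&d&(abs(Z-.08)<.003),'S rim')
for n,x in(('top0',(205,290,205,280)),('top0',(365,445,225,280))):
    u0,u1,v0,v1=x
a=im['pixels'][200:285,200:290,::-1];b=im['pixels'][215:300,360:450,::-1]
cv2.imwrite('pics/c1.png',cv2.resize(np.hstack([a,b]),None,fx=4.4,fy=4.4,interpolation=cv2.INTER_CUBIC))
E
```

```text
racktop 643 [521.6 216.6] [140.1 117.1] 80.74 z [0.0417 0.0445 0.0479]
panel top 177 [480.6 223.8] [107.9  10.1] 80.71 z [0.1248 0.128  0.1313]
z93 173 [522.5 216.6] [109.2  92.7] 80.82 z [0.09   0.0927 0.0963]
cream 123 [481.6 223.8] [107.5   6.8] 80.66 z [0.1247 0.1279 0.1315]
boxrim 413 [ 500.  -231.6] [ 89.8 150.8] 3.05 z [0.0764 0.0786 0.0823]
bar 159 [ 500.8 -232. ] [14.1 84.2] 3.55 z [0.0362 0.0392 0.0433]
S panel top 55 [488.1 221.7] [109.4  16.8] 83.99 z [0.1247 0.1267 0.1287]
S rack 216 [532.4 216. ] [139.7 121.6] 79.81 z [0.0423 0.0441 0.0475]
S rim 250 [ 506.5 -232.2] [ 94.4 151.9] 2.39 z [0.0771 0.0787 0.0807]
```

View pics/c1.png

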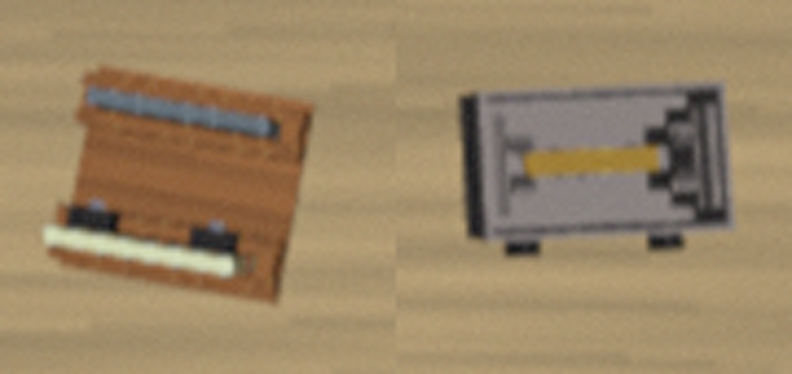

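```bash
cat >> h.py <<'E'
from scipy.spatial.transform import Rotation as Ro
def plan(xyz,yaw):
    o=r.observe(); R=Ro.from_rotvec(o['orientation']).as_matrix()
    s=R.T@(np.array(xyz)-o['tcp_pos']); cur=np.degrees(np.arctan2(R[1,1],R[0,1]))
    roll=-((yaw-cur+90)%180-90)
    print('shift mm',np.round(s*1000,1),'roll',round(roll,2),'tool y yaw',round(cur,2),'zaxis',R[:,2].round(4),'t',o['time_s'],'F',o['force'].round(2),'gap',o['finger_gap'])
E
python3 - <<'E'
from h import *
plan([.481,.224,.215],-9.3)
E
```

```text
shift mm [-334.2 -112.5   15.7] roll 73.3 tool y yaw 64.0 zaxis [-7.0e-04 -1.2e-03 -1.0e+00] t 0.1 F [-0.5   0.62  0.11] gap 0.08577482065002259
```

Request:
jog_arm([
  [[-0.028,-0.009,0.001,6],[-0.056,-0.019,0.002,12.5],[-0.086,-0.029,0.004,19],[-0.116,-0.039,0.005,26],[-0.146,-0.049,0.006,33],[-0.176,-0.059,0.008,40],[-0.206,-0.069,0.01,47],[-0.236,-0.08,0.011,54],[-0.266,-0.09,0.013,60],[-0.296,-0.1,0.015,66],[-0.32,-0.108,0.016,71],[-0.334,-0.1125,0.016,73.3]],
], gripper=1)

```text
time_s: 1.1
tcp_pos: [0.4823, 0.2221, 0.2144]
orientation: [2.401, 2.026, -0.002]
force: [-0.5, -0.2, -0.7]
finger_gap: 0.0856
finger_force: 0.0
```

Request:
jog_arm([
  [[0,0,0,0],[0,0,0,0],[0,0,0,0]],
])

```text
time_s: 1.35
tcp_pos: [0.4805, 0.2249, 0.2151]
orientation: [-2.392, -2.036, 0.001]
force: [0.1, -0.5, 0.2]
finger_gap: 0.0851
finger_force: 0.0
```

```bash
python3 - <<'E'
from h import *
plan([.481,.224,.215],-9.3)
grab('wrist','w1')
E
```

```text
shift mm [-0.8  0.7  0.1] roll 0.09 tool y yaw -9.21 zaxis [-7.e-04  2.e-04 -1.e+00] t 1.35 F [ 0.11 -0.48  0.25] gap 0.0850912042870788
```

View pics/w1.png

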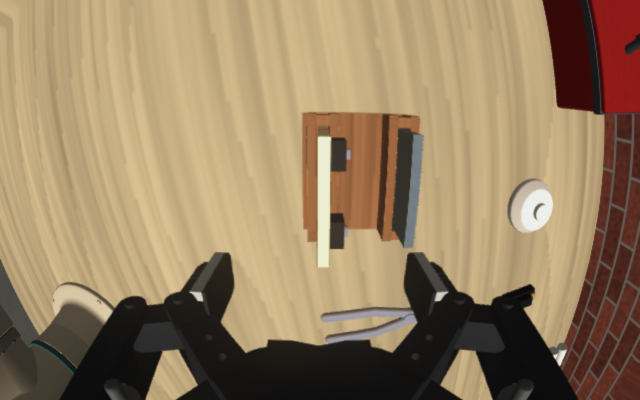

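The wrist view shows the panel's top edge at columns 318–330, rows 135–267. It runs parallel to the finger plane and is centred between the fingers. I'll measure it with the fisheye model.

```bash
cat >> h.py <<'E'
def fcloud(im):
    f=200/np.tan(np.radians(im['fov_y'])/2); v,u=np.mgrid[0:400,0:640]; x=u-im['cx'];y=v-im['cy']; rr=np.hypot(x,y)+1e-9
    t=np.tan(np.minimum(rr/f,1.5)); d=im['depth']
    return (np.stack([x/rr*t*d,y/rr*t*d,d],-1)-im['t'])@im['R']
def rect(P,m,n):
    q=P[m]; c,s,a=cv2.minAreaRect((q[:,:2]*1000).astype(np.float32)); print(n,m.sum(),np.round(c,1),np.round(s,1),round(a,2),'z',np.percentile(q[:,2],[5,50,95]).round(4))
E
python3 - <<'E'
from h import *
im=dict(np.load('pics/w1.npz')); P=fcloud(im); Z=P[...,2]; px=im['pixels'].astype(int)
m=np.zeros((400,640),bool); m[120:280,300:345]=1
rect(P,m&(abs(Z-.128)<.006),'top'); rect(P,m&(px.min(-1)>150)&(Z>.1),'cream')
m[100:250,300:440]=1; rect(P,m&(abs(Z-.045)<.004),'rack')
E
```

```text
top 1611 [484.6 223.6] [110.4   9.3] 80.77 z [0.1274 0.1285 0.1296]
cream 1532 [486.2 234.8] [133.    8.9] 80.77 z [0.1274 0.1285 0.1296]
rack 3795 [526.  217.6] [139.8 117.5] 80.69 z [0.0438 0.0455 0.0468]
```

```bash
python3 - <<'E'
from h import *
plan([.484,.2236,.074],-9.25)
E
```

```text
shift mm [ -0.9   3.9 141.2] roll 0.07 tool y yaw -9.18 zaxis [-4.e-04  2.e-04 -1.e+00] t 1.4 F [-0.07 -0.06 -1.08] gap 0.08554850965065901
```

Request:
jog_arm([
  [[-0.001,0.0035,0.014,0],[-0.001,0.0035,0.028,0],[-0.001,0.0035,0.042,0],[-0.001,0.0035,0.056,0],[-0.001,0.0035,0.07,0],[-0.001,0.0035,0.084,0],[-0.001,0.0035,0.098,0],[-0.001,0.0035,0.112,0],[-0.001,0.0035,0.126,0],[-0.001,0.0035,0.135,0],[-0.001,0.0035,0.141,0],[-0.001,0.0035,0.141,0]],
])

```text
time_s: 2.4
tcp_pos: [0.4834, 0.2231, 0.0732]
orientation: [-2.392, -2.035, 0.003]
force: [-0.3, 0.2, -0.1]
finger_gap: 0.0853
finger_force: 0.0
```

Request:
jog_arm([
  [[0,0,0,0],[0,0,0,0],[0,0,0,0],[0,0,0,0],[0,0,0,0],[0,0,0,0],[0,0,0,0],[0,0,0,0],[0,0,0,0],[0,0,0,0],[0,0,0,0],[0,0,0,0]],
], gripper=-1, squeeze=25)

```text
time_s: 3.4
tcp_pos: [0.4844, 0.2229, 0.0746]
orientation: [2.394, 2.034, 0.001]
force: [-1.3, 0.4, 4.2]
finger_gap: 0.01
finger_force: 26.8
```

```bash
python3 - <<'E'
from h import *
plan([.484,.2236,.074],-9.25)
o=r.observe();print(o['force'],o['moment'],o['finger_force'])
grab('wrist','w2')
E
```

```text
shift mm [ 0.7 -0.5  0.6] roll -0.05 tool y yaw -9.3 zaxis [ 4.e-04  2.e-04 -1.e+00] t 3.4 F [-1.31  0.36  4.2 ] gap 0.009957184970934169
[-1.31427314  0.35582516  4.19894553] [-0.02890285  0.23298736 -0.00249574] 26.82239145040512
```

View pics/w2.png

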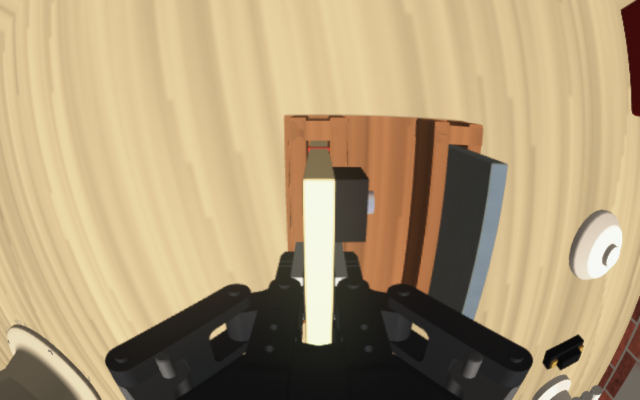

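The panel is gripped: gap 10 mm, fingers between the holders. I'll raise the grip force and draw it up.

Request:
jog_arm([
  [[0,0,0,0],[0,0,0,0],[0,0,0,0],[0,0,-0.003,0],[0,0,-0.008,0],[0,0,-0.015,0],[0,0,-0.023,0],[0,0,-0.032,0],[0,0,-0.042,0],[0,0,-0.053,0],[0,0,-0.065,0],[0,0,-0.078,0]],
], squeeze=70)

```text
time_s: 4.45
tcp_pos: [0.4843, 0.2228, 0.1537]
orientation: [2.394, 2.034, 0.0]
force: [0.0, 0.0, -1.0]
finger_gap: 0.0091
finger_force: 68.1
```

Request:
jog_arm([
  [[0,0,-0.012,0],[0,0,-0.024,0],[0,0,-0.036,0],[0,0,-0.044,0],[0,0,-0.046,0],[0,0,-0.046,0]],
])

```text
time_s: 4.95
tcp_pos: [0.4846, 0.2229, 0.199]
orientation: [2.394, 2.034, 0.002]
force: [-0.0, -0.2, -2.4]
finger_gap: 0.0094
finger_force: 68.1
```

```bash
python3 - <<'E'
from h import *
plan([.501,-.232,.2],3.2)
grab('wrist','w3');grab('scene','sc3')
E
```

```text
shift mm [-446.3   89.8   -1.2] roll -12.5 tool y yaw -9.3 zaxis [ 1.1e-03  5.0e-04 -1.0e+00] t 4.95 F [-0.03 -0.21 -2.44] gap 0.009399837247371028
```

View pics/sc3.png

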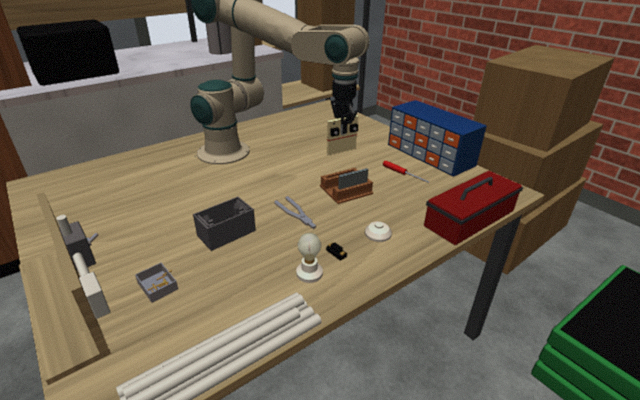

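Panel is in hand at about (343,140), hanging upright and clear of the rack; the blank hasn't moved. Next I'll move over the box and re-measure it with the wrist camera.

Request:
jog_arm([
  [[-0.015,0.003,0,0],[-0.045,0.009,0,-1],[-0.08,0.016,-0.002,-2],[-0.118,0.024,-0.005,-3],[-0.156,0.032,-0.01,-4],[-0.194,0.039,-0.015,-5],[-0.232,0.047,-0.02,-6.5],[-0.27,0.054,-0.02,-8],[-0.308,0.062,-0.02,-9],[-0.346,0.07,-0.02,-10],[-0.384,0.077,-0.02,-11],[-0.415,0.084,-0.02,-12]],
])

```text
time_s: 6.05
tcp_pos: [0.4993, -0.2028, 0.2172]
orientation: [-2.168, -2.272, 0.001]
force: [0.2, -0.0, -1.6]
finger_gap: 0.0094
finger_force: 68.2
```

Request:
jog_arm([
  [[-0.015,0.005,0,0],[-0.025,0.008,0,0],[-0.028,0.009,0,-0.5],[-0.028,0.009,0,-0.5],[-0.028,0.009,0,-0.5],[-0.028,0.009,0,-0.5]],
])

```text
time_s: 6.55
tcp_pos: [0.5105, -0.2266, 0.2183]
orientation: [-2.157, -2.284, -0.0]
force: [-0.4, 0.4, -2.1]
finger_gap: 0.009
finger_force: 68.2
```

```bash
python3 - <<'E'
from h import *
plan([.504,-.232,.2],3.2)
im=grab('wrist','w4'); P=fcloud(im); Z=P[...,2]; 
near=(abs(P[...,0]-.504)<.09)&(abs(P[...,1]+.232)<.11)
rect(P,near&(abs(Z-.08)<.004),'rim')
T=r.observe()['tcp_pos'][2]
rect(P,near&(abs(Z-T-.054)<.005),'panel top')
E
```

```text
shift mm [-5.  -6.8 18.3] roll 0.09 tool y yaw 3.29 zaxis [-0.e+00  4.e-04 -1.e+00] t 6.55 F [-0.38  0.37 -2.06] gap 0.009000561410598802
rim 2206 [ 503.4 -231.3] [ 91.  149.9] 3.26 z [0.0772 0.0802 0.0815]
panel top 10009 [ 509.5 -204.4] [85.4 67.7] 3.44 z [0.2692 0.2724 0.2763]
```

View pics/w4.png

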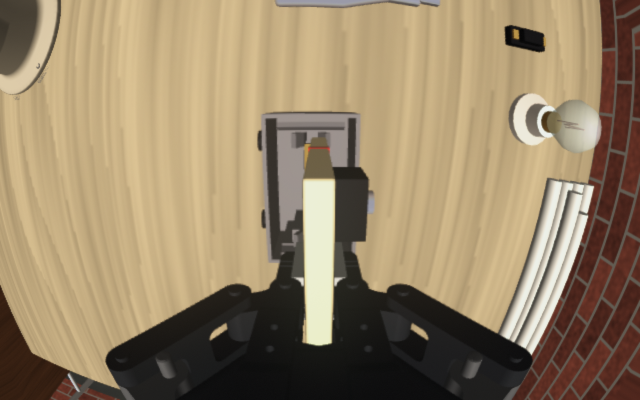

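```bash
python3 - <<'E'
from h import *
im=dict(np.load('pics/w4.npz')); P=fcloud(im); o=r.observe(); R=Ro.from_rotvec(o['orientation']).as_matrix()
L=((P-o['tcp_pos'])@R)*1000; px=im['pixels'].astype(int)
m=np.zeros((400,640),bool); m[170:250,295:340]=1; m&=(px.min(-1)>150)&(abs(L[...,2]+54)<6)
q=L[m]; print(len(q),q.min(0).round(1),q.max(0).round(1),np.median(q,0).round(1))
for row in(182,200,220,240):
    k=L[row][m[row]]; print(row,k[:,1].min().round(1),k[:,1].max().round(1),k[:,0].mean().round(1))
plan([.5034,-.2313,.2],3.26)
E
```

```text
2114 [ 32.   -4.6 -55.5] [ 55.5   4.9 -51.9] [ 44.7   0.  -53.7]
182 -4.5 4.8 54.7
200 -4.5 4.6 49.1
220 -4.3 4.6 42.5
240 -4.2 4.7 35.7
shift mm [-4.2 -7.4 18.4] roll 0.02 tool y yaw 3.28 zaxis [ 2.e-04  2.e-04 -1.e+00] t 6.6 F [ 0.18  0.64 -1.82] gap 0.009030308586425347
```

Request:
jog_arm([
  [[-0.0025,-0.004,0.008,0],[-0.0047,-0.0074,0.016,0],[-0.0047,-0.0074,0.026,0],[-0.0047,-0.0074,0.036,0],[-0.0047,-0.0074,0.046,0],[-0.0047,-0.0074,0.053,0],[-0.0047,-0.0074,0.058,0],[-0.0047,-0.0074,0.06,0],[-0.0047,-0.0074,0.06,0],[-0.0047,-0.0074,0.06,0],[-0.0047,-0.0074,0.06,0],[-0.0047,-0.0074,0.06,0]],
])

```text
time_s: 7.6
tcp_pos: [0.5036, -0.2331, 0.1589]
orientation: [2.158, 2.282, 0.001]
force: [0.2, -0.0, -0.6]
finger_gap: 0.0094
finger_force: 68.3
```

```bash
python3 - <<'E'
from h import *
plan([.5034,-.2318,.142],3.26)
im=grab('wrist','w5'); P=fcloud(im); o=r.observe(); R=Ro.from_rotvec(o['orientation']).as_matrix(); L=(P-o['tcp_pos'])@R
Z=P[...,2]; near=(abs(P[...,0]-.504)<.09)&(abs(P[...,1]+.232)<.11)
rect(P,near&(abs(Z-.08)<.004),'rim'); rect(L,near&(abs(Z-.08)<.004),'rim in tool')
cv2.imwrite('pics/c5.png',cv2.resize(im['pixels'][60:300,180:480,::-1],None,fx=2.4,fy=2.4))
E
```

```text
shift mm [ 1.3 -0.1 16.9] roll -0.06 tool y yaw 3.2 zaxis [ 1.e-03 -5.e-04 -1.e+00] t 7.6 F [ 0.23 -0.03 -0.63] gap 0.009423099816674656
rim 3878 [ 503.4 -231.6] [ 90.9 149.1] 3.11 z [0.0773 0.0803 0.0815]
rim in tool 3878 [ 1.6 -0.1] [149.1  90.9] 0.09 z [0.0773 0.0785 0.0815]
```

View pics/c5.png

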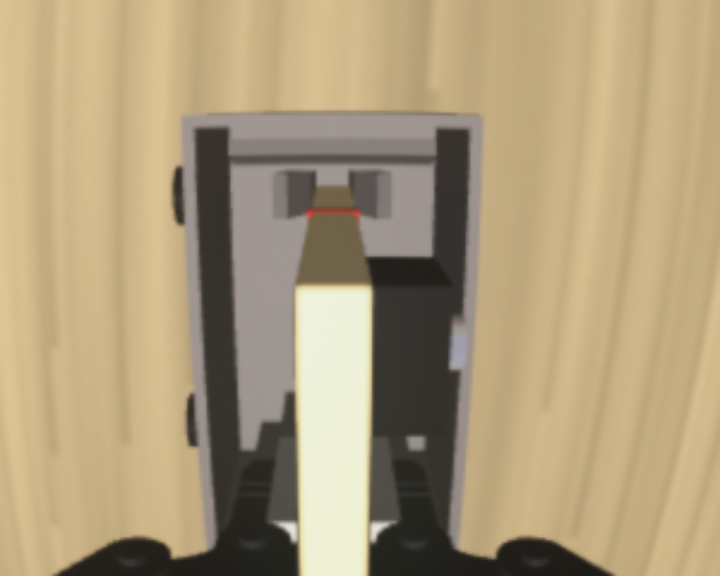

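The panel's underside, at crop (333,190), is centred between the slot ribs at (295,190) and (370,190). The rim measurement asks for about +1 mm along tool x. Lowering now.

Request:
jog_arm([
  [[0.001,0,0.003,0],[0.001,0,0.007,0],[0.001,0,0.011,0],[0.001,0,0.015,0],[0.001,0,0.019,0],[0.001,0,0.023,0],[0.001,0,0.026,0],[0.001,0,0.028,0],[0.001,0,0.03,0],[0.001,0,0.03,0],[0.001,0,0.03,0],[0.001,0,0.03,0]],
])

```text
time_s: 8.65
tcp_pos: [0.5034, -0.232, 0.1285]
orientation: [2.158, 2.282, 0.0]
force: [0.5, -0.2, -1.4]
finger_gap: 0.0093
finger_force: 68.3
```

Request:
jog_arm([
  [[0,0,0.002,0],[0,0,0.005,0],[0,0,0.008,0],[0,0,0.011,0],[0,0,0.014,0],[0,0,0.016,0],[0,0,0.018,0],[0,0,0.019,0],[0,0,0.019,0],[0,0,0.019,0],[0,0,0.019,0]],
])

```text
time_s: 9.57
tcp_pos: [0.5034, -0.232, 0.1095]
orientation: [2.158, 2.282, 0.0]
force: [0.2, -0.5, -1.2]
finger_gap: 0.0093
finger_force: 68.3
```

```bash
python3 - <<'E'
from h import *
plan([.5034,-.2308,.0923],3.2); print(r.observe()['moment'])
E
```

```text
shift mm [ 1.2  0.1 17.2] roll 0.0 tool y yaw 3.2 zaxis [ 4.e-04 -1.e-04 -1.e+00] t 9.5667 F [ 0.23 -0.5  -1.24] gap 0.009331517270166291
[0.02814678 0.04718201 0.00450338]
```

Request:
jog_arm([
  [[0,0,0.002,0],[0,0,0.004,0],[0,0,0.006,0],[0,0,0.008,0],[0,0,0.01,0],[0,0,0.011,0],[0,0,0.012,0],[0,0,0.012,0],[0,0,0.012,0],[0,0,0.012,0]],
])

```text
time_s: 10.4
tcp_pos: [0.5036, -0.2321, 0.0981]
orientation: [2.158, 2.282, 0.001]
force: [-1.5, 0.3, 5.5]
finger_gap: 0.0093
finger_force: 69.3
```

```bash
python3 - <<'E'
from h import *
plan([.5034,-.232,.0923],3.2); print(r.observe()['moment'])
im=grab('wrist','w6'); P=fcloud(im); o=r.observe(); R=Ro.from_rotvec(o['orientation']).as_matrix(); L=((P-o['tcp_pos'])@R)*1000; px=im['pixels'].astype(int)
m=np.zeros((400,640),bool); m[170:250,295:340]=1; m&=(px.min(-1)>150)&(abs(L[...,2]+54)<10)
print('panel top in tool',np.median(L[m],0),'world z',np.median(P[m][:,2]))
E
```

```text
shift mm [ 0.1 -0.2  5.8] roll 0.0 tool y yaw 3.2 zaxis [ 1.1e-03 -5.0e-04 -1.0e+00] t 10.4 F [-1.48  0.3   5.54] gap 0.009252349894039677
[ 0.12600594  0.30373172 -0.03107915]
panel top in tool [ 4.46811714e+01  1.85604876e-02 -5.38757481e+01] world z 0.15192768930267236
```

Request:
jog_arm([
  [[0,0,0.002,0],[0,0,0.004,0],[0,0,0.005,0],[0,0,0.006,0],[0,0,0.006,0],[0,0,0.006,0],[0,0,0.006,0],[0,0,0.006,0]],
])

```text
time_s: 11.12
tcp_pos: [0.5037, -0.2322, 0.0927]
orientation: [2.158, 2.281, 0.001]
force: [-2.3, 1.7, 9.4]
finger_gap: 0.0092
finger_force: 69.8
```

```bash
python3 - <<'E'
from h import *
plan([.5034,-.232,.0923],3.2)
F=[];W=[]
for i in range(4):
    im=grab('wrist','w7'); o=r.observe(); F.append([*o['force'],o['tcp_pos'][2]])
    P=fcloud(im); R=Ro.from_rotvec(o['orientation']).as_matrix(); L=((P-o['tcp_pos'])@R)*1000; px=im['pixels'].astype(int)
    m=np.zeros((400,640),bool); m[170:250,295:340]=1; m&=(px.min(-1)>150)&(abs(L[...,2]+54)<10); W.append(np.median(P[m][:,2]))
print(np.mean(F,0),np.std(F,0),W)
cv2.imwrite('pics/c7.png',cv2.resize(im['pixels'][60:260,200:460,::-1],None,fx=3,fy=3,interpolation=cv2.INTER_CUBIC))
E
```

```text
shift mm [ 0.2 -0.3  0.4] roll -0.0 tool y yaw 3.2 zaxis [ 1.4e-03 -7.0e-04 -1.0e+00] t 11.1167 F [-2.32  1.72  9.42] gap 0.009219332483168627
[-2.10684991  1.44044435  8.89439952  0.09266618] [4.45813367e-01 6.50269993e-01 1.28180279e-01 3.65184355e-06] [np.float64(0.14656063497030403), np.float64(0.1465283140934484), np.float64(0.14654701913138957), np.float64(0.14654845750152523)]
```

View pics/c7.png

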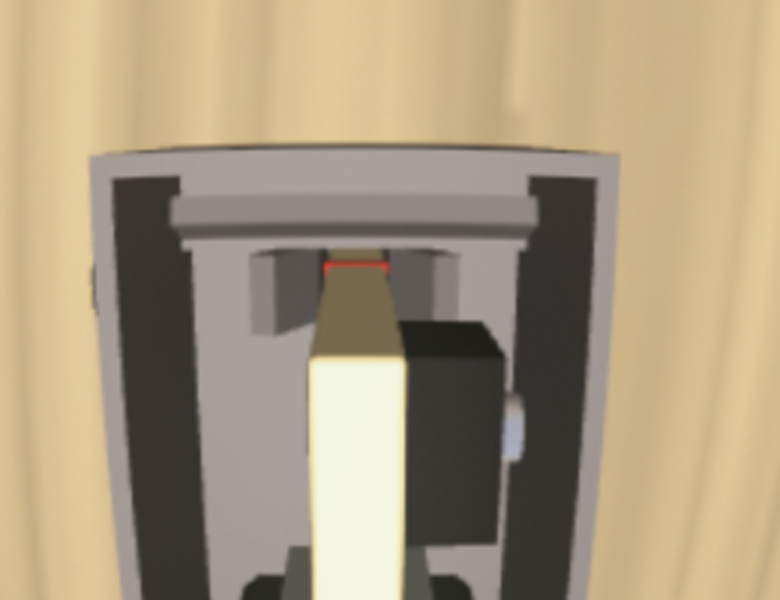

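The red line, at crop (355,266), is almost level with the slot's rim. The panel's top is at 146.5 mm against 146 wanted, and the force is about 10.5 N. I'll add 0.7 mm and hold.

Request:
jog_arm([
  [[0,0,0.0007,0],[0,0,0.0007,0],[0,0,0.0007,0],[0,0,0.0007,0],[0,0,0.0007,0],[0,0,0.0007,0],[0,0,0.0007,0],[0,0,0.0007,0],[0,0,0.0007,0],[0,0,0.0007,0],[0,0,0.0007,0],[0,0,0.0007,0]],
])

```text
time_s: 12.32
tcp_pos: [0.5037, -0.2322, 0.092]
orientation: [2.157, 2.281, 0.001]
force: [-2.3, 0.2, 9.4]
finger_gap: 0.0089
finger_force: 69.9
```

Request:
jog_arm([
  [[0,0,0,0],[0,0,0,0],[0,0,0,0],[0,0,0,0],[0,0,0,0],[0,0,0,0],[0,0,0,0],[0,0,0,0],[0,0,0,0],[0,0,0,0],[0,0,0,0],[0,0,0,0]],
])

```text
time_s: 13.32
tcp_pos: [0.5037, -0.2322, 0.092]
orientation: [2.157, 2.281, 0.001]
force: [-2.6, 1.9, 9.6]
finger_gap: 0.0091
finger_force: 69.9
```

Request:
jog_arm([
  [[0,0,0,0],[0,0,0,0],[0,0,0,0],[0,0,0,0],[0,0,0,0],[0,0,0,0],[0,0,0,0],[0,0,0,0],[0,0,0,0],[0,0,0,0],[0,0,0,0],[0,0,0,0]],
])

```text
time_s: 14.32
tcp_pos: [0.5037, -0.2322, 0.092]
orientation: [2.157, 2.282, 0.001]
force: [-2.5, 0.8, 8.9]
finger_gap: 0.0092
finger_force: 69.9
```

```bash
python3 - <<'E'
from h import *
F=[];W=[]
for i in range(3):
    im=grab('wrist','w8'); o=r.observe(); F.append([*o['force'],o['tcp_pos'][2]])
    P=fcloud(im); R=Ro.from_rotvec(o['orientation']).as_matrix(); L=((P-o['tcp_pos'])@R)*1000; px=im['pixels'].astype(int)
    m=np.zeros((400,640),bool); m[170:250,295:340]=1; m&=(px.min(-1)>150)&(abs(L[...,2]+54)<10); W.append(np.median(P[m][:,2]))
print(np.mean(F,0),np.std(F,0),W,o['time_s'])
E
```

```text
[-2.74994627  1.12370603  9.51823889  0.09203586] [1.50398014e-01 9.99110481e-02 8.37712717e-01 9.62632868e-06] [np.float64(0.14593437503692627), np.float64(0.14592906389692806), np.float64(0.14587296238959302)] 14.4667
```

The panel has been held steady for over two seconds. Its top is at 145.9 mm, so the red line is level with the rim, and the bar carries about 11 N. Handing in.

```bash
python3 -c "from bench import r; print(r.sign_off())"
```

```text
the job is handed in; nothing more can be done
None
```

The job is handed in: the fuse panel is in the fuse box slot, still gripped and pressed on the bar with about 11 N after a steady hold of over two seconds, its red line level with the rim to within about 0.1 mm by the wrist camera (calibration about 2 mm).

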